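# Put the hoop driver away in the cupboard door and shut it

### The arm

A 6-joint arm with a two-finger parallel gripper is mounted at the origin on the work surface. World frame = base frame: x ahead of the robot, y to its left, z up, the work surface at z = 0. Lengths are in mm, angles in rad, forces in N, time in s.
With the tool pointing down it reaches from about 400 to 925 mm from the base axis. Payload 12.5 kg.
Tool frame: the origin (TCP) lies at the centre of the arm's flange, where the gripper is bolted on; the fingertips stand 190 mm ahead of it and the grasp point (between the pads) lies 171 mm ahead of it; z points along the fingers, y is the line along which they close (so a half turn about z gives the same grasp; the last joint's range is limited). The gripper opens to 95 mm and grips with 3 to 60 N. Pads are 20 mm wide; open, the fingers measure 119 mm over their backs; the gripper's body (75 mm by 180 mm) begins 59 mm behind the grasp point.
Start: joints at [1.058, 0.491, 1.559, -0, 1.092, -0.106], TCP at [247.272, 574.005, 404.761] pointing down, gripper open.
Joint ranges: [-3.1, 3.1], [-0.84, 2.19], [0.05, 2.79], [-1.13, 4.28], [0.06, 2.93], [-2.69, 2.69]. Speed limits (rad/s): [2.22, 2.22, 2.79, 3.14, 3.14, 3.14].

### API

Orientations are given as [roll, pitch, yaw] about the fixed x, y, z axes, in that order (R = Rz(yaw) Ry(pitch) Rx(roll)).
In Python, from cell import env, read_camera, search_frame, cut_out gives the robot as it stands. The module is installed in compiled form; this text tells all that it offers.
- The arm moves only by the tool move_arm, never from a script. Its argument "commands" is a list of rows, each a list of 3 entries, a list of its own where there are three numbers: the shift along the world's x, y, z normalised to -1 to 1, where 1 is 0.03 m, then the turn about the world's z normalised to -1 to 1, where 1 is 0.08 rad, then the opening, from -1 (shut) to 1 (fully open), so that 0 is half open. A call has 1 to 20 rows; each row shifts and turns the commanded pose from where the row before left it; what a row does not reach is not made up. A row lasts 1/12 s, in which the tool goes at most 41.7 mm and 7.16 degrees, less where a joint would pass 70% of its speed; a pose out of reach is approached as far as the arm can. A call with a number of a shift or a turn outside -1 to 1 is refused whole. A call with a gripper value outside its range is refused whole. The fingers move at their own pace and stop on an object; the grip force is fixed at half the most. Time passes only in rows, so rows that do not move let the fingers close. It gives the time, the measured TCP pose, the force, the opening and the grip force at its end, in the units of the state.
- env.state(): the state, without advancing time (a new reading comes with each control period).
- read_camera(name): name is "side" or "top"; returns a dict with "image" (384x512x3 uint8, red, green, blue), "fx", "fy", "cx", "cy" (pixels), "rvec" (rotation vector, rad) and "tvec" (3), from world to camera coordinates, as OpenCV has them. Camera axes: x right, y down, z forward; pixel columns grow to the right and rows downward; lengths in mm; the calibration is good to about 2 mm. A picture is of the moment at which its call begins. There is no depth.
- env.job_done(): hands the job in; it is judged then, once.
Trained networks look in a picture, given as the dict that the camera call returned (one of the last four; its "shot" number tells which), for a name from the list of things; names that differ only in an ending like _2 or _b are one class to them, and where a whole thing is asked for, a point or a joint stands for the part that bears it (a point fixed in the world has none). Each returns a list of dicts, best first, with "confidence" (0 to 1); they miss things now and then, are a little off and sometimes report something else, mostly with a low value. They report only what shows in the picture. A call takes as long as a camera call. They do not tell look-alikes from the thing itself.
- search_frame(thing, picture): "at" ([column, row] in pixels, amid what is visible of it).
- cut_out(thing, picture): "region" (384x512 bool, what is visible of it) and "at" ([column, row] in pixels, amid what is visible of it).
The state is a dict: "t": time; "joints": joint angles; "qvel": joint speeds; "tau": joint torques, N m; "eef_pos": TCP position; "tcp_rot": TCP orientation; "ft_force": force on the tool from outside, world axes, zero at the start; "moment": the same for the moment, N m; "opening": opening from 0.0 (shut) to 1.0 (fully open); "grip_force": force on a finger pad.
Only numpy, scipy, OpenCV 4.12 (cv2) and the standard library are available. Lean on these libraries where they do the work, as an engineer would, in place of code of your own. Each camera call takes 0.05 s, during which the arm holds its last target. There are 200 camera calls.

### The job

Put the hoop driver away: it lies on its side on the bench, so first stand it upright on its steel foot on the open bench and let go, then take it again by its upper end and set it, foot down, in the steel rack on the inside of the open cupboard door. Then push the door fully home, until it seats on its spring catch. Leave the other things on the bench where they are.

Things in the scene. Friction and masses are not known exactly. Their poses are not given: they have to be found in the camera images.
- driver: Hoop driver, 160 mm long, 0.35 kg: dark steel foot 42 x 42 mm, 36 long; square pale wood shaft 34 x 34 mm (36 to 146 mm); dark steel head 42 x 42 x 14 mm. Origin: centre of the foot's underside; z runs from foot to head, x and y square to the flats. At first it lies on a flat side, z level and roughly along world -y, axis 21 mm above the bench. It stands stably on its foot.
- cabinet: Small wooden cupboard fixed on the bench, 180 deep x 250 wide x 228 mm tall, open front towards the robot (its -x), roof overhanging 2 to 5 mm. Origin under its centre. Its door hangs on the left edge as seen from the robot; a spring roller catch sits under the roof near the right edge.
- door (a joint): The cupboard's upright door. 0 rad = fully shut (stop), grows as it opens towards the robot; starts at 1.25 to 1.6. Turns easily (0.15 N m) and stays where left. Catch: resistance begins at about 0.08 rad and peaks at about 10 N pushed 170 mm from the hinge; below about 0.035 rad the spring pulls the door to 0 and holds it.
- door_hinge (a point): Point on the vertical hinge axis, 200 mm above the bench, in the plane of the panel's inner face. Axes turn with the door: x is normal from outer to inner face (shut: away from the robot), z up; the panel runs from the hinge along -y for 243 mm. It is 14 mm thick (outer face at x = -14 mm) and spans 6 to 205 mm above the bench.
- door_push (a point): Point on the door's outer face 170 mm from the hinge, 185 mm above the bench (20 mm under the panel's top edge), a good place to push; axes as door_hinge. Lower on the outer face a small round knob sticks out 24 mm, 215 mm from the hinge, 100 mm above the bench.
- door_rack (a point): Floor centre of the open-topped steel rack on the door's inner face, 155 mm from the hinge, 30 mm above the bench; axes as door_hinge; moves with the door. Clear inside 66 mm in x (panel at -33, lip at +33) by 88 mm in y; lip and side walls 54 mm tall, 4 thick. A steel striker bar stands 26 mm off the inner face, 214 to 236 mm from the hinge, 178 mm above the bench.
- bottle: Bystander: clear bottle 64 mm diameter, 190 mm tall, origin at its foot
- jar: Bystander: amber jar 72 mm diameter, 90 mm tall, origin at its foot
- tin: Bystander: open steel tin 76 mm diameter, 85 mm tall, origin at its foot
- block: Bystander: dark wood block 100 x 60 x 50 mm, origin under its centre, long side along its x
- stave: Bystander: pale stave offcut lying flat, 45 x 170 x 16 mm, long side along its y, origin under its centre
- wedge: Bystander: small dark steel dolly block 50 x 50 x 30 mm, origin under its centre
- hoop: Bystander: steel hoop lying flat, 170 mm diameter, 28 mm tall, origin under its centre
- hammer: Bystander: hammer lying along its x, 280 mm long
Things that resemble listed ones, but are neither listed nor needed, are in the scene too. Leave any orange, purple or red look-alike of the driver alone.

How it is judged (in metres and radians):
On the way, in this order (a step that is already met when the one before it is completed fails the run):
1. the driver stands upright on its foot on the bench, let go (angle between driver's own z axis and vertical below 0.1 rad and height (world z) of driver between -0.004 and 0.006 m and contact force between the fingers and driver below 0.05 N and linear speed of driver below 0.02 m/s), for 0.2 s.
2. the driver stands foot down in the rack, let go, the door still open (x of driver in the frame of door_rack between -0.016 and 0.016 m and y of driver in the frame of door_rack between -0.028 and 0.028 m and z of driver in the frame of door_rack between -0.006 and 0.008 m and angle between driver's own z axis and vertical below 0.15 rad and contact force between the fingers and driver below 0.05 N and value of joint door above 0.5 rad), for 0.2 s.
3. the door is shut on its catch (value of joint door below 0.015 rad), for 0.2 s.
At the end, for the whole second after the job is handed in: The door is fully shut on its catch (joint under 0.015 rad) and the driver stands at rest in the door's rack, foot down on the rack floor (within 8 mm), upright within 0.15 rad, released (value of joint door below 0.015 rad and x of driver in the frame of door_rack between -0.016 and 0.016 m and y of driver in the frame of door_rack between -0.028 and 0.028 m and z of driver in the frame of door_rack between -0.006 and 0.008 m and angle between driver's own z axis and vertical below 0.15 rad and contact force between the fingers and driver below 0.05 N and linear speed of driver below 0.02 m/s); the robot touches nothing.
It fails at once if a bystander is shifted by more than 25 mm (distance of any of bottle, jar, tin, block, stave, hoop, hammer, wedge from where it was at the start of the episode above 0.025 m).
It fails at once if a standing bystander is knocked over (angle between any of bottle, jar, tin's own z axis and vertical above 0.4 rad).
It also fails if it takes over 61 s, if anything falls off the work surface, if the arm or the gripper's body presses on something with over 40 N, if the wrist force passes 120 N, or if a joint passes its speed limit or range.

## Working session

There is one attempt and no reset: what is moved stays moved. The work goes in short steps, Python scripts to look and compute and a tool call to move; the robot and the scene stay as the last step left them, time stands still between calls to the robot, and variables do not carry over. Pictures are saved under pics/ and viewed, at most 10 in all, crops included, and the job is handed in when it is done.

Besides the shell and the picture viewer there is one more tool, called as a command line: name --argument value ..., lists and objects as JSON in quotes. move_arm: Moves the arm, as the interface text tells. Its arguments: {"type":"object","properties":{"commands":{"type":"array","items":{"type":"array"}}},"required":["commands"]}

```bash
mkdir -p pics
cat > h.py <<'E'
import numpy as np, cv2
from cell import env, read_camera, search_frame, cut_out
def ray(p,uv):
    R=cv2.Rodrigues(np.array(p["rvec"],float))[0];t=np.array(p["tvec"],float).ravel()
    d=R.T@np.array([(uv[0]-p["cx"])/p["fx"],(uv[1]-p["cy"])/p["fy"],1]);return -R.T@t,d/np.linalg.norm(d)
def atz(p,uv,z):
    o,d=ray(p,uv);return o+d*(z-o[2])/d[2]
def proj(p,X):
    R=cv2.Rodrigues(np.array(p["rvec"],float))[0];c=R@np.array(X,float)+np.array(p["tvec"],float).ravel()
    return np.array([p["fx"]*c[0]/c[2]+p["cx"],p["fy"]*c[1]/c[2]+p["cy"]])
E
python3 - <<'E'
from h import *
for n in("side","top"):
    p=read_camera(n);cv2.imwrite(f"pics/{n}0.png",cv2.resize(p["image"][:,:,::-1],(800,600)))
    print(n,ray(p,(256,192)))
    for th in("driver","door","door_rack","cabinet","bottle","jar","tin","block","stave","wedge","hoop","hammer"):
        print(th,[(np.round(r["at"]),round(r["confidence"],2),atz(p,r["at"],20).round()) for r in search_frame(th,p)[:3]])
print(env.state())
E
```

```text
side (array([ -234.74207667, -1061.61189726,  1275.11766818]), array([ 0.45433312,  0.61582259, -0.64369555]))
driver [(array([229., 308.]), 0.85, array([ 260., -269.,   20.])), (array([212., 249.]), 0.84, array([345., -26.,  20.])), (array([314., 377.]), 0.82, array([ 325., -592.,   20.]))]
door [(array([215., 178.]), 0.57, array([564., 303.,  20.]))]
door_rack [(array([219., 178.]), 0.71, array([578., 295.,  20.]))]
cabinet [(array([269., 174.]), 0.67, array([763., 204.,  20.])), (array([216., 177.]), 0.54, array([571., 310.,  20.]))]
bottle [(array([159., 148.]), 0.96, array([472., 625.,  20.]))]
jar [(array([164., 176.]), 0.94, array([396., 433.,  20.]))]
tin [(array([219., 145.]), 0.75, array([703., 493.,  20.]))]
block [(array([190., 154.]), 0.64, array([561., 504.,  20.]))]
stave [(array([316., 319.]), 0.81, array([ 455., -451.,   20.])), (array([163., 176.]), 0.24, array([393., 433.,  20.]))]
wedge [(array([218., 179.]), 0.75, array([570., 292.,  20.])), (array([162., 173.]), 0.75, array([399., 456.,  20.])), (array([312., 236.]), 0.58, array([ 674., -172.,   20.]))]
hoop [(a
[... 1481 characters left out ...]
0.52, array([438., 534.,  20.]))]
{'t': 1.3, 'joints': array([ 1.05841552e+00,  4.90919987e-01,  1.55892815e+00,  4.83602337e-06,
        1.09172693e+00, -1.05543585e-01]), 'qvel': array([-0.00041791, -0.00012099, -0.00057987, -0.00091171, -0.00062586,
        0.00188127]), 'tau': array([ 1.19862252e-03, -6.12462044e+01, -2.58439422e+01,  6.93645794e-02,
        4.45224415e-02,  4.98542178e-06]), 'eef_pos': array([247.25977065, 574.00274223, 404.73881111]), 'tcp_rot': array([ 3.14157472e+00, -2.41550553e-06,  2.73475320e+00]), 'ft_force': array([ 0.06845614, -0.58888514, -0.30762952]), 'moment': array([-0.00690949,  0.02007129, -0.01017648]), 'grip_force': 0.0, 'opening': 0.9986506667757427}
```

View images.

View pics/side0.png

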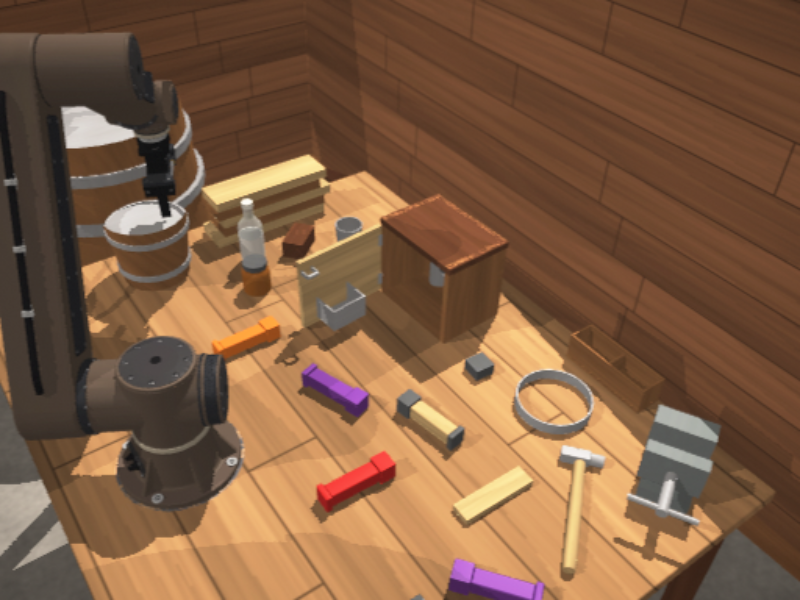

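View pics/top0.png

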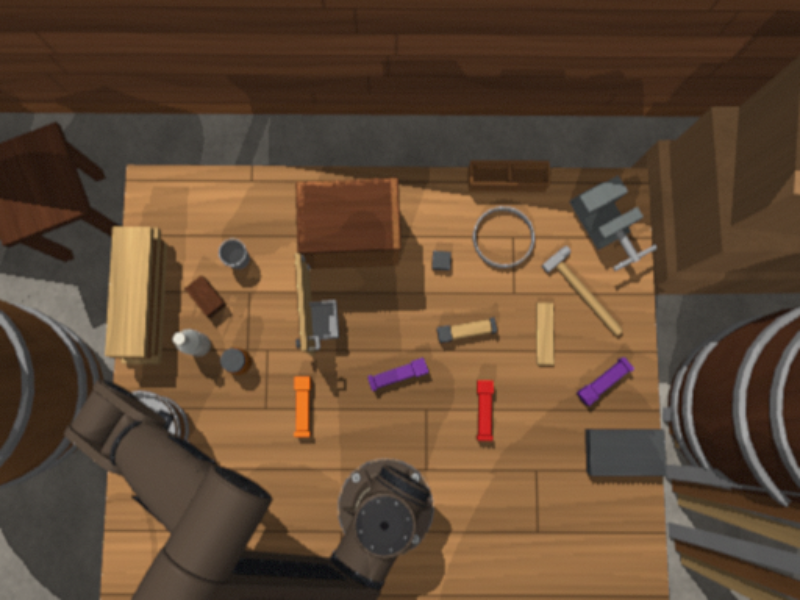

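Run:
```python
from h import *
p=read_camera("top");q=read_camera("side")
for n,c in(("top",p),("side",q)):
    for r in cut_out("driver",c)[:4]:
        m=r["region"].astype(np.uint8);b=cv2.boxPoints(cv2.minAreaRect(cv2.findNonZero(m)))
        w=np.array([atz(c,u,40)[:2] if n=="top" else atz(c,u,21)[:2] for u in b]).round(); print(n,np.round(r["at"]),r["confidence"],w.tolist(), atz(c,r["at"],30 if n=="top" else 21).round())
a=cv2.resize(p["image"][95:240,180:330,::-1],None,fx=4,fy=4,interpolation=cv2.INTER_CUBIC)
cv2.imwrite("pics/a.png",a)
b=cv2.resize(q["image"][110:250,180:340,::-1],None,fx=4,fy=4,interpolation=cv2.INTER_CUBIC)
cv2.imwrite("pics/b.png",b)
```

```text
top [299. 207.] 0.86 [[483.0, -134.0], [512.0, -293.0], [472.0, -299.0], [444.0, -141.0]] [ 494. -222.   30.]
top [253. 239.] 0.71 [[347.0, 50.0], [398.0, -97.0], [363.0, -109.0], [312.0, 37.0]] [355. -24.  30.]
top [192. 260.] 0.69 [[346.0, 249.0], [346.0, 207.0], [193.0, 203.0], [193.0, 245.0]] [267. 231.  30.]
top [389. 244.] 0.63 [[307.0, -511.0], [410.0, -640.0], [375.0, -668.0], [273.0, -539.0]] [ 337. -600.   30.]
side [157. 218.] 0.86 [[194.0, 279.0], [366.0, 266.0], [342.0, 182.0], [176.0, 197.0]] [260. 225.  21.]
side [273. 271.] 0.74 [[430.0, -144.0], [493.0, -114.0], [521.0, -292.0], [461.0, -316.0]] [ 460. -225.   21.]
side [214. 250.] 0.73 [[292.0, 34.0], [350.0, 80.0], [412.0, -95.0], [355.0, -133.0]] [349. -35.  21.]
side [311. 375.] 0.7 [[262.0, -549.0], [314.0, -509.0], [414.0, -639.0], [360.0, -674.0]] [ 323. -584.   21.]
```

View pics/a.png

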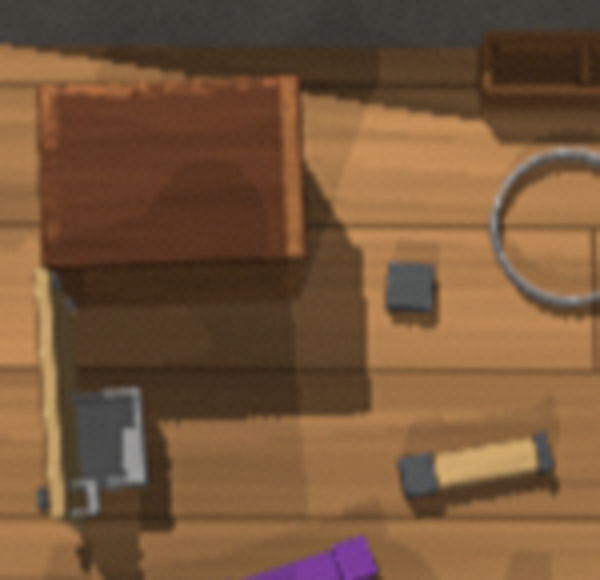

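View pics/b.png

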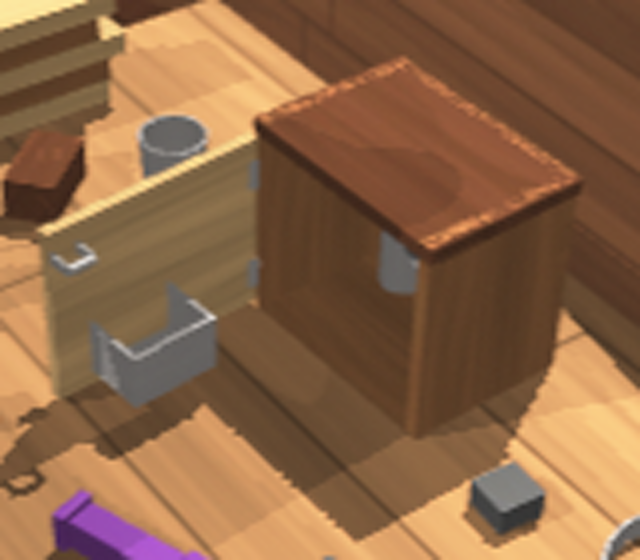

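Run:
```python
from h import *
p=read_camera("top");q=read_camera("side")
A=lambda u,z:atz(p,(180+(u[0]+.5)/4-.5,95+(u[1]+.5)/4-.5),z)[:2].round(1)
B=lambda u,z:atz(q,(180+(u[0]+.5)/4-.5,110+(u[1]+.5)/4-.5),z)[:2].round(1)
for n,u,z in [("foot",(400,478),25),("footTop",(400,470),42),("headTop",(549,450),42),("roofBL",(40,87),228),("roofBR",(297,76),228),("roofFR",(303,257),228),("roofFL",(46,267),228),
 ("outerHinge",(38,270),205),("innerHinge",(50,270),205),("outerTip",(52,516),205),("innerTip",(67,516),205),("lipfar",(142,390),84),("liptip",(146,484),84),("rack backtip",(80,487),84),("lip floor",(72,487),84)]: print(n,A(u,z))
for n,u,z in [("roofFL",(256,122),228),("roofFR",(430,258),228),("roofBR",(580,184),228),("roofBL",(405,60),228),("panel tip outer",(40,234),205),("inner tip",(46,237),205),("hingetop",(257,140),205),("lip hinge",(215,318),84),("lip tip",(135,358),84),("panel bottom tip",(60,397),6)]: print("side",n,B(u,z))
```

```text
foot [ 462.4 -138.2]
footTop [ 469.3 -137.1]
headTop [ 491.3 -295.5]
roofBL [828.4 228. ]
roofBR [840.9 -25.4]
roofFR [658.4 -32. ]
roofFL [647.2 217.8]
outerHinge [649.1 228.7]
innerHinge [649.2 216.9]
outerTip [406.9 209.3]
innerTip [407.  194.8]
lipfar [547.7 134.3]
liptip [449.4 128.6]
rack backtip [446.  196.9]
lip floor [445.9 205.1]
side roofFL [641.5 213.3]
side roofFR [648.9 -42. ]
side roofBR [829.3 -32.4]
side roofBL [824.5 221. ]
side panel tip outer [401.2 202.3]
side inner tip [403.4 195.5]
side hingetop [644.5 215.7]
side lip hinge [545.  139.5]
side lip tip [452.3 132.6]
side panel bottom tip [408.  202.5]
```

move_arm --commands '[[[0.6,-0.8,0.7],-0.6,1],[[0.6,-0.9,0.6],-0.6,1],[[0.6,-1,0],-0.6,1],[[0.6,-1,0],-0.6,1],[[0.6,-1,0],-0.6,1],[[0.6,-1,0],-0.6,1],[[0.6,-1,0],-0.6,1],[[0.6,-1,0],-0.6,1],[[0.6,-1,0],-0.6,1],[[0.6,-1,0],-0.6,1],[[0.6,-1,0],-0.6,1],[[0.5,-1,0],-0.6,1],[[0.5,-1,0],-0.6,1],[[0.5,-1,0],-0.6,1],[[0,-1,0],-0.6,1],[[0,-1,0],-0.6,1],[[0,-1,0],-0.6,1],[[0,-1,0],-0.6,1],[[0,-1,0],-0.6,1],[[0,-1,0],-0.6,1]]'

```text
t: 3.27
eef_pos: [490.0, -18.4, 443.9]
tcp_rot: [3.141, 0.0, 1.772]
ft_force: [0.6, 1.1, 0.3]
opening: 1.001
grip_force: 0.0
```

move_arm --commands '[[[0,-1,0],-0.3,1],[[0,-1,0],-0.3,1],[[0,-1,-0.9],0,1],[[0,-1,-0.9],0,1],[[0,-1,-0.9],0,1],[[0,-1,-0.9],0,1],[[0,-1,-0.9],0,1],[[0,-1,-0.9],0,1],[[0,-0.9,-0.9],0,1],[[0,0,0],0,1],[[0,0,0],0,1]]'

```text
t: 4.18
eef_pos: [489.9, -285.0, 253.3]
tcp_rot: [-3.14, -0.002, 1.725]
ft_force: [0.0, -0.4, 0.4]
opening: 0.999
grip_force: 0.0
```

Run:
```python
from h import *
print(env.state()["eef_pos"])
q=read_camera("side");p=read_camera("top")
a=cv2.resize(q["image"][190:310,200:360,::-1],None,fx=3.5,fy=3.5,interpolation=cv2.INTER_CUBIC)
b=cv2.resize(p["image"][160:280,240:340,::-1],None,fx=3.5,fy=3.5,interpolation=cv2.INTER_CUBIC)
cv2.imwrite("pics/c.png",np.vstack([a]));
```

```text
[ 489.91941864 -284.99753574  253.28768093]
```

View pics/c.png

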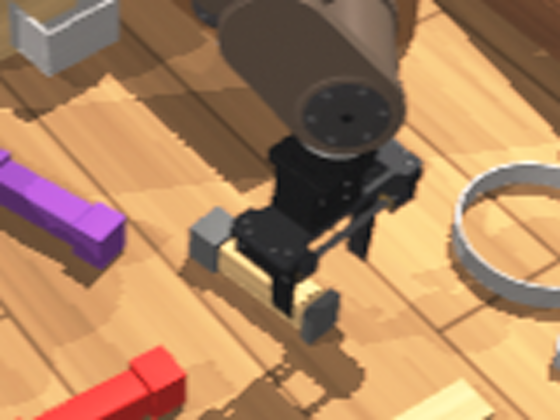

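move_arm --commands '[[[0,-0.1,-0.7],0,0.6],[[0,0,-0.7],0,0.6],[[0,0,-0.5],0,0.4],[[0,0,0],0,-1],[[0,0,0],0,-1],[[0,0,0],0,-1],[[0,0,0],0,-1],[[0,0,0],0,-1],[[0,0,0],0,-1],[[0,0,0],0,-1]]'

```text
t: 5.12
eef_pos: [490.3, -287.0, 198.7]
tcp_rot: [3.141, 0.001, 1.727]
ft_force: [-1.6, 1.7, 8.2]
opening: 0.448
grip_force: 30.0
```

move_arm --commands '[[[0,0,0.5],0,-1],[[0,0,0.5],0,-1],[[-0.05,0.1,0.5],0,-1],[[-0.05,0.2,0.5],0,-1],[[0,0,0],0,-1],[[0,0,0],0,-1]]'

```text
t: 5.62
eef_pos: [487.3, -277.9, 258.1]
tcp_rot: [3.141, 0.001, 1.727]
ft_force: [-0.6, -0.0, -4.1]
opening: 0.434
grip_force: 30.0
```

Run:
```python
from h import *
s=env.state();print(s["eef_pos"],s["ft_force"],s["moment"])
q=read_camera("side")
a=cv2.resize(q["image"][190:310,200:360,::-1],None,fx=3.5,fy=3.5,interpolation=cv2.INTER_CUBIC)
cv2.imwrite("pics/d.png",a)
```

```text
[ 487.26193253 -277.92360993  258.07410896] [-0.58324855 -0.03390309 -4.06627023] [-0.41367312  0.00588005  0.01054279]
```

View pics/d.png

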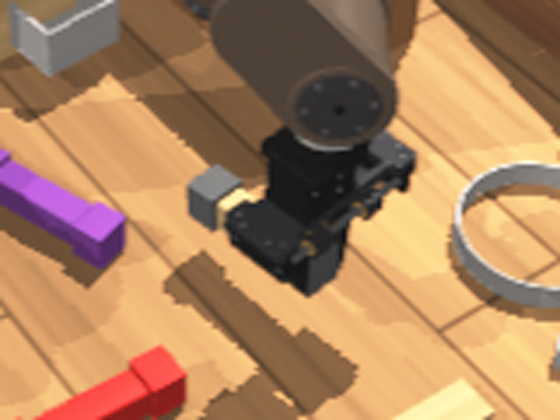

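move_arm --commands '[[[0,0,-0.5],0,-0.15],[[0,0,-0.3],0,-0.15],[[0,0,0],0,-0.15],[[0,0,0],0,-0.15],[[0,0,0],0,-0.15]]'

```text
t: 6.08
eef_pos: [487.4, -278.1, 233.5]
tcp_rot: [-3.141, -0.0, 1.727]
ft_force: [-0.2, -0.8, -4.0]
opening: 0.437
grip_force: 30.0
```

move_arm --commands '[[[0,0,0],0,-0.13],[[0,0,0],0,-0.13]]'

```text
t: 6.25
eef_pos: [487.3, -278.1, 234.1]
tcp_rot: [3.141, 0.0, 1.727]
ft_force: [-0.4, 0.3, -2.9]
opening: 0.441
grip_force: 30.0
```

move_arm --commands '[[[0,0,0],0,-0.12],[[0,0,0],0,-0.12]]'

```text
t: 6.42
eef_pos: [487.3, -278.0, 234.1]
tcp_rot: [3.141, 0.0, 1.727]
ft_force: [0.9, -0.1, -0.6]
opening: 0.441
grip_force: 9.1
```

move_arm --commands '[[[0,0,0.3],0,-0.12],[[0,0,0.3],0,-0.12],[[0,0,0.3],0,-0.12],[[0,0,0],0,-0.12],[[0,0,0],0,-0.12]]'

```text
t: 6.83
eef_pos: [487.5, -278.3, 262.1]
tcp_rot: [3.139, 0.003, 1.727]
ft_force: [0.7, -2.8, 0.6]
opening: 0.439
grip_force: 8.9
```

Run:
```python
from h import *
s=env.state();print(s["eef_pos"],s["ft_force"],s["moment"])
q=read_camera("side")
a=cv2.resize(q["image"][190:310,200:360,::-1],None,fx=3.5,fy=3.5,interpolation=cv2.INTER_CUBIC)
cv2.imwrite("pics/e.png",a)
```

```text
[ 487.49796083 -278.2985397   262.11980679] [ 0.66739981 -2.7894093   0.58387784] [-0.45605833  0.00612399 -0.00588881]
```

View pics/e.png

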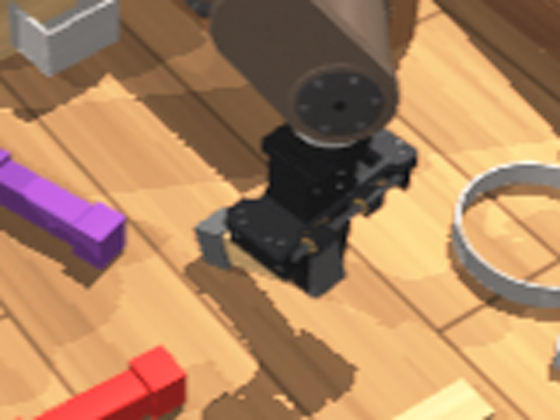

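move_arm --commands '[[[0,0.1,0.25],0,-0.12],[[0,0.1,0.25],0,-0.12],[[0,0.1,0.25],0,-0.12],[[0,0.1,0.25],0,-0.12],[[0,0.1,0.25],0,-0.12],[[0,0,0],0,-0.12],[[0,0,0],0,-0.12]]'

```text
t: 7.47
eef_pos: [487.5, -263.0, 299.3]
tcp_rot: [3.14, 0.002, 1.727]
ft_force: [0.7, -3.6, 4.1]
opening: 0.443
grip_force: 8.5
```

```bash
cat > see.py <<'E'
from h import *
import sys
s=env.state();print(s["eef_pos"],s["ft_force"],s["moment"])
q=read_camera("side")
for r in cut_out("driver",q)[:5]:
    m=r["region"].astype(np.uint8); ys,xs=np.nonzero(m); print(np.round(r["at"]),round(r["confidence"],2),xs.min(),xs.max(),ys.min(),ys.max())
for z in (0,160): print(proj(q,(s["eef_pos"][0],s["eef_pos"][1],z)))
p=read_camera("top")
cv2.imwrite(sys.argv[1],cv2.resize(q["image"][170:310,180:360,::-1],None,fx=3.5,fy=3.5,interpolation=cv2.INTER_CUBIC))
E
python3 see.py pics/f.png
```

```text
[ 487.51920678 -263.03757767  299.28968713] [ 0.73468068 -3.57310643  4.09673937] [-0.56637767  0.07590241  0.0402645 ]
[313. 374.] 0.94 288 348 359 383
[214. 252.] 0.93 194 236 233 265
[228. 310.] 0.77 203 252 289 327
[156. 216.] 0.61 138 179 203 231
[274. 262.] 0.6 259 297 249 267
[285.90217485 278.84836195]
[288.9605021  245.42554919]
```

move_arm --commands '[[[-0.07,0.44,0.25],0,-0.12],[[-0.07,0.44,0.25],0,-0.12],[[-0.07,0.42,0.15],0,-0.12],[[-0.07,0.42,0.15],0,-0.12],[[-0.05,0.3,0.05],0,-0.12],[[0,0,0],0,-0.12],[[0,0,0],0,-0.12]]'

```text
t: 8.2
eef_pos: [477.4, -201.8, 323.9]
tcp_rot: [-3.142, -0.0, 1.728]
ft_force: [-0.3, -1.0, 0.7]
opening: 0.438
grip_force: 7.9
```

```bash
python3 see.py pics/f.png
```

```text
[ 477.38662077 -201.81160181  323.8706903 ] [-0.32998953 -0.95925057  0.74297053] [-0.0015245   0.27126046  0.00475972]
[270. 254.] 0.84 258 285 233 267
[155. 215.] 0.82 136 179 202 232
[312. 376.] 0.78 288 347 357 383
[216. 250.] 0.68 194 236 233 266
[229. 309.] 0.63 203 253 289 327
[272.4176716  268.57282815]
[274.52176174 235.18099673]
```

View pics/f.png

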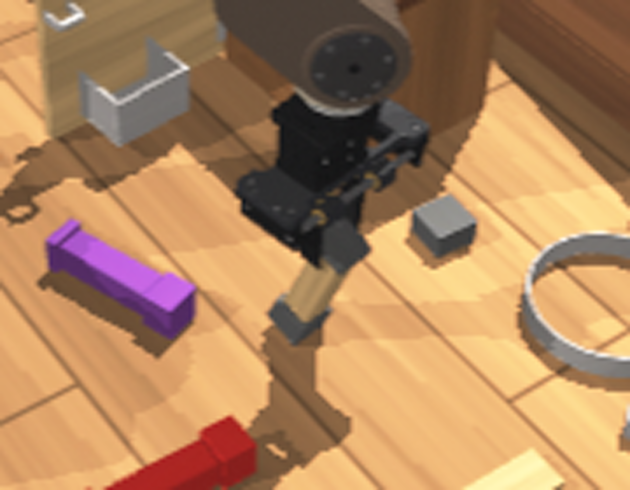

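Run:
```python
from h import *
q=read_camera("side")
g=lambda u,z: print(u,z,atz(q,(180+u[0]/3.5,170+u[1]/3.5),z).round())
g((290,342),0);g((270,315),0);g((328,320),0);g((300,315),18);g((350,245),150);g((350,245),140)
```

```text
(290, 342) 0 [ 453. -180.    0.]
(270, 315) 0 [ 457. -141.    0.]
(328, 320) 0 [ 500. -178.    0.]
(300, 315) 18 [ 471. -170.   18.]
(350, 245) 150 [ 485. -221.  150.]
(350, 245) 140 [ 492. -214.  140.]
```

move_arm --commands '[[[-0.04,0.3,0],0,-0.12],[[-0.04,0.3,0],0,-0.12],[[-0.04,0.3,0],0,-0.12],[[-0.03,0.3,0],0,-0.12],[[-0.03,0.2,0],0,-0.12],[[0,0,0],0,-0.12],[[0,0,0],0,-0.12]]'

```text
t: 8.98
eef_pos: [472.0, -160.2, 323.6]
tcp_rot: [-3.141, -0.0, 1.727]
ft_force: [-1.3, -0.3, -1.3]
opening: 0.44
grip_force: 8.0
```

```bash
python3 see.py pics/g.png
```

```text
[ 471.96038    -160.17229327  323.55885025] [-1.33843369 -0.34410703 -1.30538869] [0.02083474 0.31406082 0.00788326]
[212. 249.] 0.92 193 236 233 265
[229. 312.] 0.88 203 253 289 327
[264. 248.] 0.82 256 277 226 265
[314. 375.] 0.7 288 348 358 383
[157. 217.] 0.59 135 179 202 232
[263.8932094 261.6345687]
[265.41251662 228.27999416]
```

View pics/g.png

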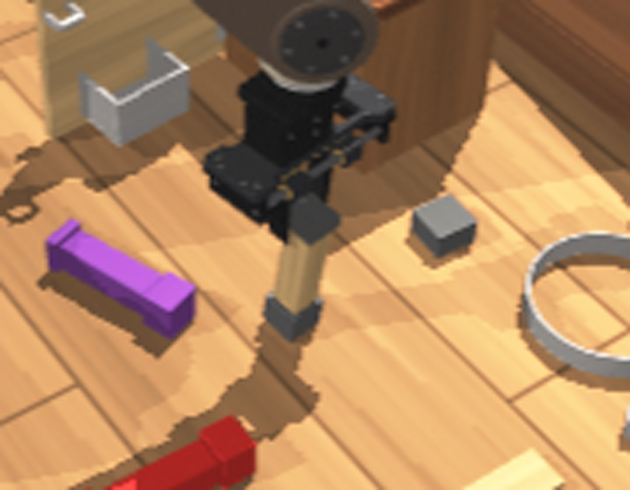

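move_arm --commands '[[[-0.03,0.25,0],0,-0.12],[[-0.03,0.25,0],0,-0.12],[[-0.03,0.2,-0.05],0,-0.12],[[0,0,0],0,-0.12],[[0,0,0],0,-0.12]]'

```text
t: 9.55
eef_pos: [469.3, -138.9, 322.5]
tcp_rot: [3.141, 0.0, 1.728]
ft_force: [-1.5, 0.5, 3.7]
opening: 0.445
grip_force: 7.9
```

```bash
cat > tilt.py <<'E'
from h import *
# fit driver pose (foot centre x,y + tilt tx,ty) to side & top masks
def axis(mask):
    pts=np.argwhere(mask)[:,::-1].astype(float)
    ys=np.unique(pts[:,1]); mid=np.array([[pts[pts[:,1]==y,0].mean(),y,(pts[:,1]==y).sum()] for y in ys]); return mid
s=env.state();print(s["eef_pos"],s["ft_force"],s["moment"],s["grip_force"])
for n in("side","top"):
    q=read_camera(n);e=s["eef_pos"]
    t=proj(q,(e[0],e[1],80))
    rs=[r for r in cut_out("driver",q) if np.hypot(*(np.array(r["at"])-t))<30]
    print(n,"tool axis z0,z160",proj(q,(e[0],e[1],0)).round(1),proj(q,(e[0],e[1],160)).round(1))
    for r in rs[:1]: print(r["confidence"],r["at"]); print(axis(r["region"])[::3].round(1).tolist())
E
python3 tilt.py
```

```text
[ 469.28027579 -138.86530469  322.53589225] [-1.51256716  0.47296993  3.73784172] [ 0.17028955  0.34143131 -0.0343945 ] 7.866273298859596
side tool axis z0,z160 [259.6 258.1] [260.9 224.8]
0.8 [263.0, 247.0]
[[263.5, 222.0, 4.0], [264.0, 225.0, 11.0], [265.5, 228.0, 14.0], [265.5, 231.0, 14.0], [265.0, 234.0, 13.0], [264.0, 237.0, 13.0], [263.0, 240.0, 13.0], [262.5, 243.0, 12.0], [262.5, 246.0, 12.0], [261.5, 249.0, 12.0], [261.0, 252.0, 15.0], [261.0, 255.0, 17.0], [260.5, 258.0, 16.0], [260.5, 261.0, 12.0], [260.5, 264.0, 4.0]]
top tool axis z0,z160 [279.4 213.1] [281.9 209.2]
```

```bash
cat > fit.py <<'E'
from h import *
from scipy.optimize import minimize
def sil(q,x,y,phi,yaw,z0=None):
    # phi: tilt of axis towards -d (head towards -y)
    u=np.array([np.cos(yaw),np.sin(yaw),0]);d=np.array([-u[1],u[0],0])
    k=np.array([0,0,1])*np.cos(phi)-d*np.sin(phi);v=np.cross(k,u)
    im=np.zeros((384*4,512*4),np.uint8);o=np.array([x,y,21*abs(np.sin(phi)) if z0 is None else z0])
    for h,a,b in((21,0,36),(17,36,146),(21,146,160)):
        P=[proj(q,o+u*i*h+v*j*h+k*z)*4 for i in(-1,1) for j in(-1,1) for z in(a,b)]
        cv2.fillConvexPoly(im,cv2.convexHull(np.int32(np.round(np.array(P)+1.5))),255)
    return cv2.resize(im,(512,384),interpolation=cv2.INTER_AREA)/255.
def fit(q,mask,x0,yaw,rows,z0=None):
    lo,hi=rows
    c=lambda p:np.abs(sil(q,p[0],p[1],p[2],yaw,z0)-mask)[lo:hi].sum()
    best=min((minimize(c,[x0[0],x0[1],f],method="Nelder-Mead",options=dict(initial_simplex=[[x0[0],x0[1],f],[x0[0]+10,x0[1],f],[x0[0],x0[1]+10,f],[x0[0],x0[1],f+.15]],maxfev=150)) for f in(-.1,.1,.3)),key=lambda r:r.fun)
    return best.x,best.fun
E
python3 - <<'E'
from fit import *
s=env.state();e=s["eef_pos"];q=read_camera("side");t=proj(q,(e[0],e[1],60))
r=min(cut_out("driver",q),key=lambda r:np.hypot(*(np.array(r["at"])-t)))
print(r["at"],fit(q,r["region"],e[:2],0.157,(231,290)))
E
```

```text
[263.4, 244.4] (array([ 4.70532467e+02, -1.42084424e+02,  7.00685208e-02]), np.float64(82.22745098039215))
```

move_arm --commands '[[[0,0,0],0,-0.1],[[0,0,0],0,-0.08],[[0,0,0],0,0],[[0,0,0],0,0.3],[[0,0,0],0,0.3],[[0,0,0],0,0.3],[[0,0,0],0,0.3],[[0,0,0],0,0.3]]'

```text
t: 10.52
eef_pos: [469.3, -139.4, 322.2]
tcp_rot: [3.142, -0.0, 1.727]
ft_force: [0.9, 0.2, -0.0]
opening: 0.649
grip_force: 0.0
```

Run:
```python
from fit import *
s=env.state();e=s["eef_pos"];q=read_camera("side");t=proj(q,(e[0],e[1],60))
r=min(cut_out("driver",q),key=lambda r:np.hypot(*(np.array(r["at"])-t)))
print(s["ft_force"],r["at"],fit(q,r["region"],e[:2],0.157,(231,290)))
cv2.imwrite("pics/h.png",cv2.resize(q["image"][170:310,180:360,::-1],None,fx=3.5,fy=3.5,interpolation=cv2.INTER_CUBIC))
```

```text
[ 0.88497413  0.18791611 -0.00432452] [263.1, 244.4] (array([ 4.68832701e+02, -1.39473111e+02,  5.15105074e-02]), np.float64(67.65882352941178))
```

View pics/h.png

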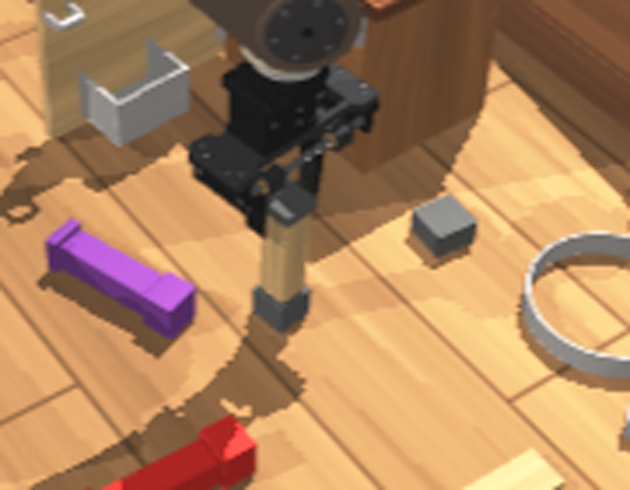

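move_arm --commands '[[[0,0,0],0,-1],[[0,0,0],0,-1],[[0,0,0],0,-1],[[0,0,0],0,-1],[[0,0,0],0,-1],[[0,0,0],0,-1],[[0,0,0],0,-1],[[0,0,0.3],0,-1],[[0,0,0.6],0,-1],[[0,0,0.8],0,-1],[[0,0,0.8],0,-1],[[0,0,0.6],0,-1],[[0,0,0.4],0,-1],[[0,0,0],0,-1],[[0,0,0],0,-1]]'

```text
t: 11.87
eef_pos: [469.0, -139.3, 427.5]
tcp_rot: [3.141, 0.0, 1.727]
ft_force: [-0.4, 0.1, -3.7]
opening: 0.438
grip_force: 30.0
```

move_arm --commands '[[[0,0.3,0],-0.5,-1],[[0.1,0.6,0],-0.5,-1],[[0.1,0.8,0],0,-1],[[0.1,0.8,0],0,-1],[[0.1,0.8,0],0,-1],[[0.1,0.8,0],0,-1],[[0.1,0.8,0],0,-1],[[0.1,0.8,0],0,-1],[[0.1,0.8,0],0,-1],[[0.1,0.8,0],0,-1],[[0,0.8,0],0,-1],[[0,0.8,0],0,-1],[[0,0.7,0],0,-1],[[0,0.5,0],0,-1],[[0,0,0],0,-1],[[0,0,0],0,-1],[[0,0,0],0,-1]]'

```text
t: 13.28
eef_pos: [496.2, 163.3, 426.4]
tcp_rot: [-3.14, 0.0, 1.647]
ft_force: [-0.0, 0.8, -3.6]
opening: 0.436
grip_force: 30.0
```

```bash
cat > chk.py <<'E'
from fit import *
s=env.state();e=s["eef_pos"];print(e,s["tcp_rot"],s["ft_force"],s["grip_force"],s["opening"])
q=read_camera("side");z0=e[2]-322;t=proj(q,(e[0],e[1],z0+60));print(t)
c=cut_out("driver",q)
r=min(c,key=lambda r:np.hypot(*(np.array(r["at"])-t)))
m=np.nonzero(r["region"]);print(r["at"],r["confidence"],m[0].min(),m[0].max(),m[1].min(),m[1].max())
top=int(proj(q,(e[0],e[1],z0+130))[1])
print(fit(q,r["region"],e[:2],s["tcp_rot"][2]-np.pi/2,(top,384),z0))
for n in("top","side"):
    p=read_camera(n);print(n,"door_rack",[(np.round(r["at"],1),round(r["confidence"],2)) for r in search_frame("door_rack",p)[:2]])
E
python3 chk.py
```

```text
[496.21341856 163.26092957 426.42433246] [-3.14007228e+00  4.19133982e-04  1.64695268e+00] [-0.0424629   0.83138431 -3.59963855] 29.999048709869385 0.4356531417904841
[218.42439313 173.52844183]
[217.0, 171.9] 0.69 148 189 212 226
(array([4.98371256e+02, 1.66637330e+02, 2.11112746e-02]), np.float64(61.780392156862746))
top door_rack [(array([279.4, 168.5]), 0.33)]
side door_rack [(array([212.1, 182.1]), 0.63)]
```

move_arm --commands '[[[0,0.2,0],0,-1],[[0,0,-0.3],0,-1],[[0,0,-0.5],0,-1],[[0,0,-0.5],0,-1],[[0,0,-0.5],0,-1],[[0,0,-0.3],0,-1],[[0,0,-0.2],0,-1],[[0,0,0],0,-1],[[0,0,0],0,-1]]'

```text
t: 14.33
eef_pos: [496.4, 169.7, 358.3]
tcp_rot: [3.142, 0.0, 1.647]
ft_force: [0.0, -0.2, -3.6]
opening: 0.441
grip_force: 30.0
```

move_arm --commands '[[[0,0,-0.1],0,-1],[[0,0,-0.07],0,-1],[[0,0,0],0,-1],[[0,0,0],0,-1]]'

```text
t: 14.67
eef_pos: [496.3, 169.6, 353.3]
tcp_rot: [3.141, -0.0, 1.647]
ft_force: [1.2, 0.5, -4.6]
opening: 0.441
grip_force: 30.0
```

```bash
python3 chk.py
```

```text
[496.26995424 169.59682688 353.34675019] [ 3.14117728e+00 -4.52362008e-05  1.64680989e+00] [ 1.2297343   0.53949483 -4.57970309] 29.999198019504547 0.44124291879495187
[218.10281296 188.01689622]
[217.5, 184.3] 0.66 164 197 212 225
(array([5.17135310e+02, 2.15373207e+02, 1.97182009e-01]), np.float64(58.81960784313725))
top door_rack [(array([189.7, 171.1]), 0.62)]
side door_rack [(array([209.7, 184. ]), 0.56)]
```

move_arm --commands '[[[0,0,-0.06],0,-1],[[0,0,0],0,-1],[[0,0,0],0,-1]]'

```text
t: 15.22
eef_pos: [496.5, 169.6, 352.0]
tcp_rot: [3.14, 0.0, 1.647]
ft_force: [-0.9, 0.5, 4.8]
opening: 0.442
grip_force: 30.0
```

move_arm --commands '[[[0,0,0],0,-0.08],[[0,0,0],0,0],[[0,0,0],0,0.2],[[0,0,0],0,0.2],[[0,0,0],0,0.2],[[0,0,0],0,0.2],[[0,0,0],0,0.2],[[0,0,0],0,0.2]]'

```text
t: 15.88
eef_pos: [496.3, 169.6, 351.3]
tcp_rot: [3.142, 0.0, 1.647]
ft_force: [-0.5, 0.2, 0.4]
opening: 0.602
grip_force: 0.0
```

move_arm --commands '[[[0,0,0.3],0,0.2],[[0,0,0.6],0,0.2],[[0,0,0.9],0,0.2],[[0,0,0.9],0,0.2],[[0,0,0.9],0,0.2],[[0,0,0.4],0,0.2],[[0,0,0],0,-1],[[0,0,0],0,-1]]'

```text
t: 16.55
eef_pos: [495.9, 169.5, 471.8]
tcp_rot: [3.14, -0.0, 1.647]
ft_force: [0.3, -0.0, -0.5]
opening: 0.511
grip_force: 0.0
```

Run:
```python
from fit import *
q=read_camera("side");R=env.state();print(R["eef_pos"],R["ft_force"])
for d in cut_out("driver",q):
    if np.hypot(*(np.array(d["at"])-(218,184)))<25:
        m=np.nonzero(d["region"]);print(d["at"],d["confidence"],m[0].min(),m[0].max(),m[1].min(),m[1].max())
        for rg in((100,186),): print(fit(q,d["region"],(496,170),0.075,rg,30))
print([proj(q,(496,170,z)).round(1) for z in(30,190)])
p=read_camera("top")
for d in cut_out("driver",p)[:5]: print("top",d["at"],atz(p,d["at"],190).round())
```

```text
[496.0055433  169.54659585 470.86660281] [0.24650766 0.01731562 0.23717798]
[215.5, 180.9] 0.56 164 198 211 226
(array([4.97878493e+02, 1.77547418e+02, 7.81040521e-02]), np.float64(20.137254901960787))
[210.7, 178.4] 0.47 144 210 192 244
(array([6.03303807e+02, 2.20899428e+02, 1.39688445e-02]), np.float64(813.8039215686274))
[array([218.5, 200.3]), array([217.2, 167. ])]
top [250.7, 235.6] [363. -15. 190.]
top [386.4, 243.5] [ 334. -541.  190.]
top [309.6, 262.6] [ 260. -242.  190.]
top [223.7, 143.5] [729.  95. 190.]
```

move_arm --commands '[[[-0.1,0.6,0],0,-1],[[-0.2,0.8,0],0,-1],[[-0.2,0.8,0],0,-1],[[-0.2,0.8,0],0,-1],[[0,0.2,-0.5],0,-1],[[0,0,-0.9],0,-1],[[0,0,-0.9],0,-1],[[0,0,-0.8],0,-1],[[0,0,-0.4],0,-1],[[0,0,0],0,-1],[[0,0,0],0,-1]]'

```text
t: 17.67
eef_pos: [475.4, 265.7, 365.7]
tcp_rot: [-3.14, 0.001, 1.647]
ft_force: [0.8, 0.2, 0.5]
opening: 0.007
grip_force: 0.0
```

```bash
cat > path.py <<'E'
from h import *
H=np.array([648,216.])
def T(a,off=26):
    t=np.deg2rad(272.1)-a;return H+170*np.array([np.cos(t),np.sin(t)])+off*np.array([np.sin(t),-np.cos(t)])
if __name__=="__main__":
    print(env.state()["eef_pos"],env.state()["opening"]);prev=None
    for a in np.arange(1.53,-.01,-.1275):
        t=T(a);print(round(a,3),t.round(1),None if prev is None else ((t-prev)/30/3).round(3));prev=t
E
python3 path.py
```

```text
[475.43370362 265.67264409 365.6874432 ] 0.007081805175243732
1.53 [476.5 228.8] None
1.402 [476.3 206.9] [-0.003 -0.243]
1.275 [478.8 185.1] [ 0.028 -0.242]
1.148 [484.1 163.8] [ 0.059 -0.236]
1.02 [492.1 143.4] [ 0.088 -0.227]
0.893 [502.6 124.2] [ 0.117 -0.214]
0.765 [515.4 106.4] [ 0.143 -0.197]
0.638 [530.4  90.5] [ 0.167 -0.177]
0.51 [547.4  76.5] [ 0.188 -0.155]
0.383 [565.9  64.9] [ 0.206 -0.13 ]
0.255 [585.8  55.7] [ 0.221 -0.102]
0.128 [606.7  49.1] [ 0.232 -0.073]
0.0 [628.2  45.2] [ 0.24  -0.043]
```

move_arm --commands '[[[0,-0.3,0],0,-1],[[0,-0.3,0],0,-1],[[0,-0.3,0],0,-1],[[0,-0.2,0],0,-1],[[0,-0.15,0],0,-1],[[0,-0.24,0],0,-1],[[0,-0.24,0],0,-1],[[0,-0.24,0],0,-1],[[0.03,-0.24,0],0,-1],[[0.03,-0.24,0],0,-1],[[0.03,-0.24,0],0,-1],[[0.06,-0.24,0],0,-1],[[0.06,-0.24,0],0,-1],[[0.06,-0.23,0],0,-1],[[0.09,-0.23,0],0,-1],[[0.09,-0.23,0],0,-1],[[0.09,-0.22,0],0,-1]]'

```text
t: 19.08
eef_pos: [491.7, 142.5, 366.3]
tcp_rot: [-3.142, 0.0, 1.647]
ft_force: [-0.8, 1.4, 0.7]
opening: 0.004
grip_force: 0.6
```

move_arm --commands '[[[0.12,-0.21,0],0,-1],[[0.12,-0.21,0],0,-1],[[0.12,-0.21,0],0,-1],[[0.14,-0.2,0],0,-1],[[0.14,-0.2,0],0,-1],[[0.14,-0.2,0],0,-1],[[0.17,-0.18,0],0,-1],[[0.17,-0.18,0],0,-1],[[0.17,-0.18,0],0,-1],[[0.19,-0.16,0],0,-1],[[0.19,-0.16,0],0,-1],[[0.19,-0.15,0],0,-1]]'

```text
t: 20.08
eef_pos: [547.9, 75.5, 366.3]
tcp_rot: [-3.142, 0.0, 1.647]
ft_force: [-0.4, -0.0, 0.0]
opening: 0.006
grip_force: 0.6
```

Run:
```python
from fit import *
s=env.state();print(s["eef_pos"],s["ft_force"])
for n in("side","top"):
    q=read_camera(n)
    for th in("driver","door","door_rack"):
        print(n,th,[(np.round(r["at"]),round(r["confidence"],2),(np.ptp(np.nonzero(r["region"])[1]),np.ptp(np.nonzero(r["region"])[0]))) for r in cut_out(th,q)[:5]])
    if n=="side":print(proj(q,(585,110,100)))
```

```text
[547.86679044  75.49311282 366.31832446] [-0.43494696 -0.02231668  0.0105136 ]
side driver [(array([230., 312.]), 0.92, (np.int64(51), np.int64(39))), (array([313., 375.]), 0.77, (np.int64(60), np.int64(25))), (array([216., 250.]), 0.7, (np.int64(43), np.int64(33))), (array([158., 217.]), 0.69, (np.int64(44), np.int64(28))), (array([257., 184.]), 0.62, (np.int64(12), np.int64(34)))]
side door [(array([252., 202.]), 0.64, (np.int64(28), np.int64(53)))]
side door_rack []
[246.57438026 186.19090335]
top driver [(array([385., 244.]), 0.73, (np.int64(31), np.int64(28))), (array([312., 264.]), 0.61, (np.int64(11), np.int64(39))), (array([256., 238.]), 0.48, (np.int64(30), np.int64(17)))]
top door []
top door_rack [(array([198., 173.]), 0.51, (np.int64(57), np.int64(34)))]
```

move_arm --commands '[[[0.2,-0.13,0],0,-1],[[0.2,-0.13,0],0,-1],[[0.2,-0.13,0],0,-1],[[0.22,-0.1,0],0,-1],[[0.22,-0.1,0],0,-1],[[0.22,-0.1,0],0,-1],[[0.2,-0.06,0],0,-1],[[0.2,-0.06,0],0,-1],[[0.15,-0.05,0],0,-1],[[0,0,0],0,-1]]'

```text
t: 21.32
eef_pos: [602.4, 49.9, 366.2]
tcp_rot: [3.141, 0.0, 1.647]
ft_force: [-0.7, 0.2, -0.0]
opening: 0.005
grip_force: 0.0
```

move_arm --commands '[[[0.15,-0.04,0],0,-1],[[0.15,-0.04,0],0,-1],[[0.12,-0.02,0],0,-1],[[0,0,0],0,-1]]'

```text
t: 21.65
eef_pos: [614.8, 47.1, 366.4]
tcp_rot: [3.141, 0.0, 1.647]
ft_force: [1.0, -0.2, -0.0]
opening: -0.0
grip_force: 0.0
```

move_arm --commands '[[[0.12,0,0],0,-1],[[0.12,0,0],0,-1],[[0,0,0],0,-1]]'

```text
t: 21.9
eef_pos: [620.3, 47.1, 366.1]
tcp_rot: [-3.135, -0.0, 1.647]
ft_force: [-15.7, -2.4, 6.9]
opening: 0.001
grip_force: 7.9
```

move_arm --commands '[[[0.1,0,0],0,-1],[[0.1,0,0],0,-1],[[0,0,0],0,-1]]'

```text
t: 22.15
eef_pos: [627.4, 46.9, 366.3]
tcp_rot: [-3.14, 0.001, 1.647]
ft_force: [-2.9, -3.1, -0.4]
opening: 0.002
grip_force: 1.8
```

move_arm --commands '[[[0.07,0,0],0,-1],[[0.07,0,0],0,-1],[[0,0,0],0,-1]]'

```text
t: 22.4
eef_pos: [632.1, 47.3, 366.4]
tcp_rot: [3.14, -0.0, 1.647]
ft_force: [0.3, 0.4, -0.2]
opening: 0.007
grip_force: 0.0
```

move_arm --commands '[[[0.1,0,0],0,-1],[[0.05,0,0],0,-1],[[0,0,0],0,-1]]'

```text
t: 22.65
eef_pos: [634.3, 47.3, 366.3]
tcp_rot: [-3.133, -0.001, 1.647]
ft_force: [-20.9, -1.2, 10.1]
opening: 0.002
grip_force: 11.4
```

move_arm --commands '[[[-0.3,0,0],0,-1],[[-0.8,0,0],0,-1],[[-1,0,0],0,-1],[[-1,0,0.5],0,-1],[[-0.5,0,0.5],0,-1],[[0,0,0],0,-1],[[0,0,0],0,-1]]'

```text
t: 23.23
eef_pos: [528.1, 47.3, 397.4]
tcp_rot: [3.138, 0.0, 1.647]
ft_force: [-0.2, -0.3, -0.9]
opening: 0.005
grip_force: 0.0
```

Run:
```python
from h import *
s=env.state();print(s["eef_pos"],s["ft_force"])
for n in("side","top"):
    q=read_camera(n)
    for th in("door","driver"):
        for r in cut_out(th,q)[:5]:
            m=np.nonzero(r["region"]);print(n,th,np.round(r["at"]),round(r["confidence"],2),m[1].min(),m[1].max(),m[0].min(),m[0].max())
    for a in(0,.05):
        t=np.deg2rad(272.1)-a;P=np.array([648,216])+243*np.array([np.cos(t),np.sin(t)])+14*np.array([np.sin(t),-np.cos(t)])
        print(n,a,[proj(q,(*P,z)).round(1) for z in(6,205)])
    g=cv2.cvtColor(q["image"],cv2.COLOR_RGB2HSV)
    if n=="side":
        for z in(40,60,150):
            v=proj(q,(640,-27,z)).round().astype(int);print(z,v,q["image"][v[1],v[0]-12:v[0]+8].tolist())
for th in("bottle","jar","tin","block","wedge","stave"): print(th,[np.round(r["at"]).tolist() for r in search_frame(th,q)[:1]])
```

```text
[528.11940336  47.31107152 397.35028849] [-0.16024979 -0.26009138 -0.9245602 ]
side door [263. 184.] 0.96 242 285 157 217
side driver [214. 250.] 0.88 193 236 233 266
side driver [230. 308.] 0.69 203 253 289 326
side driver [155. 217.] 0.59 136 179 203 231
side driver [312. 375.] 0.55 288 347 358 383
side 0 [array([279.9, 219.3]), array([282.8, 177.8])]
side 0.05 [array([277.2, 220.5]), array([279.9, 178.9])]
40 [280 213] [[117, 86, 58], [118, 86, 59], [119, 87, 59], [121, 88, 59], [123, 90, 61], [125, 96, 65], [128, 103, 70], [132, 106, 72], [132, 108, 73], [131, 106, 72], [132, 107, 73], [138, 112, 76], [141, 115, 77], [140, 114, 77], [125, 97, 65], [103, 71, 46], [102, 68, 43], [103, 70, 44], [105, 71, 46], [103, 70, 44]]
60 [280 209] [[123, 93, 62], [128, 102, 69], [132, 106, 72], [117, 91, 62], [85, 60, 41], [75, 49, 34], [70, 44, 31], [69, 44, 31], [99, 74, 50], [130, 103, 70], [139, 110, 75], [141, 113, 77], [145, 117, 79], [147, 119, 81], [136, 107, 72], [112, 81, 53], [99, 67, 43], [102, 69, 44], [105, 71, 45], [105, 72, 46]]
150 [281 190] [[128, 103, 71], [128, 103, 71], [126, 102, 69], [126, 102, 69], [125, 101, 68], [126, 102, 69], [131, 106, 73], [133, 108, 74], [132, 106, 73], [130, 106, 71], [130, 105, 72], [130, 105, 71], [130, 105, 72], [130, 105, 72], [135, 109, 74], [122, 95, 63], [102, 70, 45], [102, 69, 44], [101, 68, 44], [102, 69, 43]]
top door [210. 164.] 0.71 192 253 160 174
top door [151. 162.] 0.34 141 158 153 170
top driver [387. 246.] 0.88 369 404 229 258
top driver [310. 263.] 0.78 304 316 243 281
top driver [194. 251.] 0.67 188 198 241 257
top driver [259. 234.] 0.48 249 273 229 244
top 0 [array([253.8, 173.3]), array([254.1, 164. ])]
top 0.05 [array([253.7, 176. ]), array([254., 167.])]
bottle [[123.0, 219.0]]
jar [[148.0, 228.0]]
tin [[149.0, 160.0]]
block [[130.0, 191.0]]
wedge [[278.0, 167.0]]
stave [[347.0, 214.0]]
```

```bash
python3 -c "
from cell import env
print(env.job_done())"
```

```text
the job is handed in; nothing more can be done
None
```

I stood the driver on its foot on the bench and let go, then set it foot down in the door rack and pushed the door home onto its catch. I handed the job in at about 23.7 s, and the hand-in gave no verdict. Push forces and the camera agree that the door is shut, but the driver was out of sight once it closed; at my last look, with the door about 0.5 rad open, it stood upright.

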